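# Set the sharpener's speed and start it

### The arm

A 6-joint arm with a two-finger parallel gripper is mounted at the origin on the work surface. World frame = base frame: x ahead of the robot, y to its left, z up, the work surface at z = 0. Lengths are in m, angles in rad, forces in N, time in s.
With the tool pointing down it reaches from about 0.3 to 1 m from the base axis. Payload 5.1 kg.
Tool frame: the origin (TCP) lies at the very end of the fingers, on their centre line; the grasp point (between the pads) lies 19 mm behind it; z points along the fingers, x is the direction in which the jaws open and shut, and the axes are right-handed (so a half turn about z gives the same grasp; the last joint's range is limited). The gripper opens to 95 mm and grips with 3 to 60 N. Pads are 20 mm wide; open, the fingers measure 119 mm over their backs; the gripper's body (75 mm by 180 mm) begins 59 mm behind the grasp point.
Start: joints at [1.088, 0.124, 1.65, -0, 1.367, -0.083], TCP at [0.253, 0.599, 0.215] pointing down, gripper open.
Joint ranges: [-2.61, 2.61], [-1.02, 2.33], [0.03, 2.71], [-1.35, 4.49], [0.32, 2.68], [-2.91, 2.91]. Speed limits (rad/s): [2.57, 2.57, 3.14, 3.14, 3.14, 3.14].

### API

Orientations are given as a unit quaternion [x, y, z, w].
In Python, from plant import ctrl gives the robot as it stands.
- The arm moves only by the tool play_rows, never from a script. Its argument "motion" is one flat list of numbers, 5 for each row, row after row: the shift along the tool's x, y, z in cm, then the turn about the tool's z in units of 6 degrees (1.0 is 6 degrees), then the finger opening in cm, from 0 to 9.51. In form: [tx, ty, tz, spin, claw, tx, ty, tz, spin, claw, ...]. A call has 1 to 12 rows; each row shifts and turns the commanded pose from where the row before left it, along the tool's axes as they then stand; what a row does not reach is not made up. A row lasts 1/8 s, in which the tool goes at most 62.5 mm and 10.7 degrees, less where a joint would pass 70% of its speed; a pose out of reach is approached as far as the arm can. A call with a gripper value outside its range is refused whole. The fingers move at their own pace and stop on an object; the grip force is fixed at half the most. Time passes only in rows, so rows that do not move let the fingers close. It gives the time, the measured TCP pose, the force and the opening at its end, in the units of the state.
- ctrl.get_obs(): the state, without advancing time (a new reading comes with each control period).
- ctrl.capture(name): name is "scene" or "top"; returns the picture (400x640x3 uint8, red, green, blue); there is no depth.
- ctrl.camera_info(name): a dict with "fx", "fy", "cx", "cy" (pixels), "k1" (the pictures are not rectified: a ray, as slopes to the right and down, at radius r is drawn at 1 + k1 r^2 times it, then the intrinsics apply), "extrinsics" (4x4, takes a point from camera to world coordinates). Camera axes: x right, y down, z forward; pixel columns grow to the right and rows downward; lengths in m; the calibration is good to about 2 mm. A picture is of the moment at which its call begins. camera_info takes no time and is no camera call.
- ctrl.finish_job(): hands the job in, once; it reports no verdict.
The state is a dict: "time_s": time; "joint_positions": joint angles; "joint_vel": joint speeds; "tau": joint torques, N m; "eef_pos": TCP position; "orientation": TCP orientation; "wrist_force": force on the tool from outside, world axes, zero at the start; "moment": the same for the moment, N m; "finger_gap": finger opening in m.
Only numpy, scipy, OpenCV 4.12 (cv2) and the standard library are available. Lean on these libraries where they do the work, as an engineer would, in place of code of your own. Each camera call takes 0.05 s, during which the arm holds its last target. There are 200 camera calls.

### The job

Get the sharpening machine going: with a fingertip, push the handle of the speed selector (the larger switch) round, click by click, until it sits on the fifth dot after the off bar. Then press the start button (the small flat one) fully down and let it go. Push gently and do not pinch the handle; leave the timer selector, the stop button and everything lying on the bench as they are.

Things in the scene. Friction and masses are not known exactly. Their poses are not given: they have to be found in the camera images.
- speed_box: speed selector: the larger of two grey switch boxes, 110 x 110 x 55 high, fixed to the bench; origin centred under it. On its top, about the upright axis through the origin, turns a black pointer handle. Marks 30 degrees apart: off, a long white bar, lies 135 degrees counter-clockwise (seen from above) from the box's +x; seven white dots follow it clockwise (sizes in mm)
- speed_dial (a joint): angle of the speed handle, rad: 0 at off, growing clockwise from above, 0.524 per click; fifth dot 2.618, last dot 3.665; hard stops 0.06 beyond both ends. A spring holds each position with up to 0.12 N m (3 to 4 N at the handle's side near its tip); pushed past half-way between two positions it snaps on into the next
- speed_axis (a point): point on the speed handle's turning axis at the handle's top, 89 above the bench. The handle is an upright bar 14 wide, long end 44 and short end 20 from the axis, sides from 63 to 89 above the bench, on a disc of radius 23 with its top at 63. A white line on top runs along the long end, which points at the setting (sizes in mm)
- speed_tip (a point): outer end of the long end of the speed handle, at its top: 44 from the axis, 89 above the bench; goes round with the handle (sizes in mm)
- timer_box: timer selector, to be left alone: the smaller switch box, 84 x 84 x 55 high, fixed; same look as the speed selector, but a smaller handle (28 long end, 10 wide, top 89 above the bench). Origin at the centre of its underside (sizes in mm)
- timer_tip (a point): outer end of the timer's handle, at its top, 28 from its axis (sizes in mm)
- station: push-button station, a grey box 150 x 80 x 50 high, fixed to the bench, its long side along its own x; origin at the centre of its underside. At its -x end (35 from the centre) a small flat black start button, at its +x end (40 from the centre) a larger black mushroom-headed stop button (sizes in mm)
- start (a joint): travel of the start button, m: 0 up, 0.006 fully down, pressed straight down; 1.5 N moves it, 5 N takes it fully down, and it springs back up when let go
- start_top (a point): centre of the top of the start button (a flat cap 32 across, standing 10 above its steel collar of 48 across and 72 above the bench when up); moves with the cap (sizes in mm)
- stop (a joint): travel of the stop button, m: 0 up, 0.006 fully down; must not be pressed
- stop_top (a point): centre of the top of the stop mushroom (42 across, top 85 above the bench), 75 from the start button (sizes in mm)
- plane: small wooden hand plane, 42 x 90 x 52 mm high, loose on the bench, not part of the job; origin at the centre of its underside
- gauge: wooden marking gauge, 48 x 85 x 48 mm high, loose on the bench, not part of the job; origin at the centre of its underside
- chisel: short chisel lying down, 25 x 125 x 25 mm high, loose on the bench, not part of the job; origin at the centre of its underside
- mallet: wooden mallet lying on the bench, 275 mm long, head 110 x 55 x 55 mm, not part of the job; origin on the bench level, near the middle of its handle's length
- stone: grey sharpening stone, 70 x 200 x 30 mm high, loose on the bench, not part of the job; origin at the centre of its underside
- glue: white glue bottle, 56 across, 130 mm high, loose on the bench, not part of the job; origin at the centre of its underside
- blank: oak blank, 50 x 180 x 26 mm high, loose on the bench, not part of the job; origin at the centre of its underside
There are look-alikes about, which are no part of the job. Leave any orange or red look-alike of the speed_box alone.

How it is judged:
On the way, in this order (a step that is already met when the one before it is completed fails the run):
1. the speed handle rests on the fifth dot (value of joint speed_dial between 2.498 and 2.738 rad and velocity of joint speed_dial between -0.1 and 0.1 rad/s), for 0.3 s.
2. the start button is pressed down (at least 5 of its 6 mm) (value of joint speed_dial between 2.498 and 2.738 rad and value of joint start above 0.005 m), for 0.05 s.
3. the start button is let go and is up again (value of joint speed_dial between 2.498 and 2.738 rad and value of joint start below 0.001 m), for 0.2 s.
At the end, for the whole second after the job is handed in: The speed handle rests on the fifth dot (within 0.12 rad), after which the start button has been pressed at least 5 of its 6 mm and is up again; stop is up; the timer has not been clicked on and the bystanders lie where they were (all of step 3 and value of joint stop below 0.001 m); the robot touches nothing.
It fails at once if start is pressed (more than 3 mm) while the speed handle is off the fifth dot (value of joint start above 0.003 m and not (value of joint speed_dial between 2.498 and 2.738 rad)).
It fails at once if the stop button is pressed (more than 3 mm) (value of joint stop above 0.003 m).
It fails at once if the timer handle is clicked on (its tip moves more than 10 mm) (distance of timer_tip from where it was at the start of the episode above 0.01 m).
It fails at once if the speed handle is pinched or forced (more than 18 N) (contact force between the fingers and speed_box above 18 N).
It fails at once if a loose thing on the bench is pushed or lifted (moved more than 25 mm) (distance of any of plane, gauge, chisel, mallet, stone, glue, blank from where it was at the start of the episode above 0.025 m).
It also fails if it takes over 54 s, if anything falls off the work surface, if the arm or the gripper's body presses on something with over 40 N, if the wrist force passes 120 N, or if a joint passes its speed limit or range.

## Working session

There is one attempt and no reset: what is moved stays moved. The work goes in short steps, Python scripts to look and compute and a tool call to move; the robot and the scene stay as the last step left them, time stands still between calls to the robot, and variables do not carry over. Pictures are saved under pics/ and viewed, about 8 in all and at most 12, crops included, and the job is handed in when it is done.

Besides the shell and the picture viewer there is one more tool, called after "Request:" as name(argument=value, ...) on one line, values as JSON. play_rows: Moves the arm, as the interface text tells. Its arguments: {"type":"object","properties":{"motion":{"type":"array","items":{"type":"number"}}},"required":["motion"]}

```bash
mkdir -p pics; ls
cat > h.py <<'E'
import numpy as np, cv2
from plant import ctrl
def snap(n,f):
    im=cv2.cvtColor(ctrl.capture(n),cv2.COLOR_RGB2BGR); cv2.imwrite('pics/'+f,im); return im
def ray(n,u,v):
    c=ctrl.camera_info(n); K=np.array([[c['fx'],0,c['cx']],[0,c['fy'],c['cy']],[0,0,1.]])
    p=cv2.undistortPoints(np.array([[[u,v]]],float),K,np.array([c['k1'],0,0,0.]))[0,0]
    T=np.array(c['extrinsics']); return T[:3,3],T[:3,:3]@np.array([p[0],p[1],1])
def onz(n,u,v,z):
    o,d=ray(n,u,v); return (o+d*(z-o[2])/d[2])[:2]
def pix(n,P):
    c=ctrl.camera_info(n); T=np.array(c['extrinsics']); q=T[:3,:3].T@(np.array(P)-T[:3,3]); x=q[:2]/q[2]
    x=x*(1+c['k1']*(x@x)); return x*[c['fx'],c['fy']]+[c['cx'],c['cy']]
E
python3 - <<'E'
from h import *
a=snap('top','top0.png');b=snap('scene','scene0.png')
for n in('top','scene'):
    c=ctrl.camera_info(n);print(n,c['fx'],c['k1'],np.round(c['extrinsics'],3).tolist())
print(ctrl.get_obs())
E
```

```text
pics
top 417.162476788221 0.03179094682974303 [[0.046, -0.976, 0.213, 0.275], [-0.999, -0.046, 0.006, -0.021], [0.004, -0.213, -0.977, 1.104], [0.0, 0.0, 0.0, 1.0]]
scene 400.6105667224331 -0.009429474627328314 [[-0.493, 0.621, -0.61, 1.174], [0.87, 0.338, -0.359, 0.377], [-0.017, -0.708, -0.706, 0.912], [0.0, 0.0, 0.0, 1.0]]
{'time_s': 0.1, 'joint_positions': array([ 1.08840467e+00,  1.24462618e-01,  1.65151944e+00, -2.19678448e-05,
        1.36748337e+00, -8.26004581e-02]), 'joint_vel': array([ 0.00055236, -0.00248812, -0.00385062,  0.00040684,  0.00021558,
       -0.00153274]), 'tau': array([ 7.28243322e-05, -4.18880296e+01, -3.61096466e+01,  7.76699139e-02,
        4.62468714e-02, -6.39788732e-05]), 'eef_pos': array([0.25276434, 0.59822172, 0.21350589]), 'orientation': array([ 8.33432867e-01,  5.52619922e-01, -8.15264745e-04,  4.60733614e-04]), 'wrist_force': array([-0.12694183,  0.40335087, -0.26211311]), 'moment': array([-0.03012478,  0.02640743, -0.0045413 ]), 'finger_gap': 0.09504388598739112}
```

View pics/top0.png

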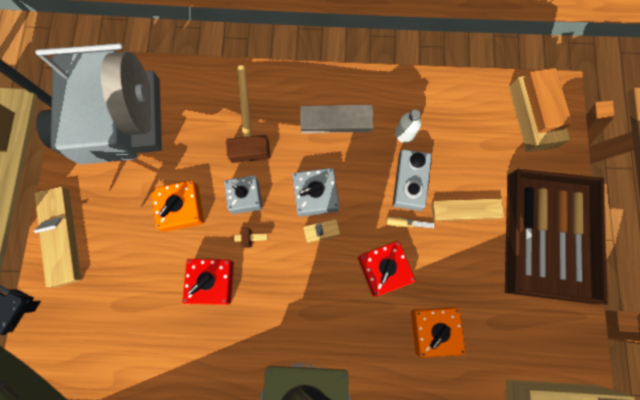

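View pics/scene0.png

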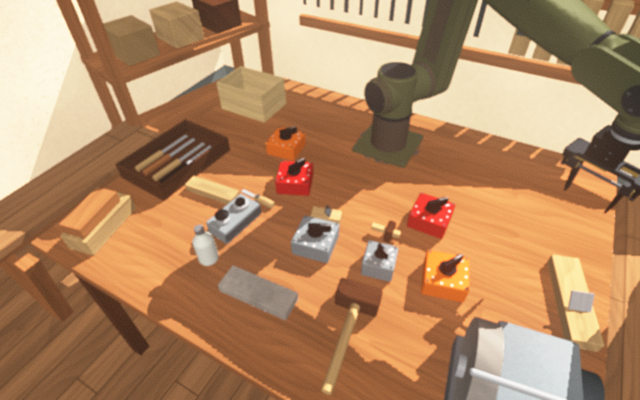

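The top view shows these candidates:
- **Selectors:** grey box (316,191), smaller grey box (242,194), orange (177,205) and (438,332), red (207,281) and (387,267).
- **Station:** at (411,178), with buttons at (417,160) and (413,188).

By the description, the larger grey box (316,191) is the speed selector and the small one is the timer. I'll check both, and the station buttons, in one close crop.

Run:
```python
import cv2,numpy as np
a=cv2.imread('pics/top0.png');b=cv2.imread('pics/scene0.png')
r=lambda i,x,y,w,h,s:cv2.resize(i[y:y+h,x:x+w],(int(w*s),int(h*s)),interpolation=cv2.INTER_CUBIC)
top=np.hstack([r(a,286,160,60,60,6.6666),r(a,382,140,60,60,6.6667)])
bot=r(b,195,185,210,52,3.8095)
bot=r(b,200,185,100,60,4)[:200*2,:400]; bot2=r(b,285,205,80,60,5)[:240]
bot2=cv2.resize(bot2,(400,240)); bot=cv2.resize(bot,(400,240))
m=np.vstack([top[:360,:800],np.hstack([bot,bot2])]);print(m.shape);cv2.imwrite('pics/crop1.png',m)
```

```text
Traceback (most recent call last):
ValueError: all the input array dimensions except for the concatenation axis must match exactly, but along dimension 0, the array at index 0 has size 399 and the array at index 1 has size 400
```

Run:
```python
import cv2,numpy as np
a=cv2.imread('pics/top0.png');b=cv2.imread('pics/scene0.png')
r=lambda i,x,y,w,h:cv2.resize(i[y:y+h,x:x+w],(400,300),interpolation=cv2.INTER_CUBIC)
m=np.vstack([np.hstack([r(a,280,166,68,51),r(a,374,146,84,63)]),np.hstack([r(b,280,205,80,60),r(b,195,185,80,60)])])
cv2.imwrite('pics/crop1.png',m)
```

```text
(no output)
```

View pics/crop1.png

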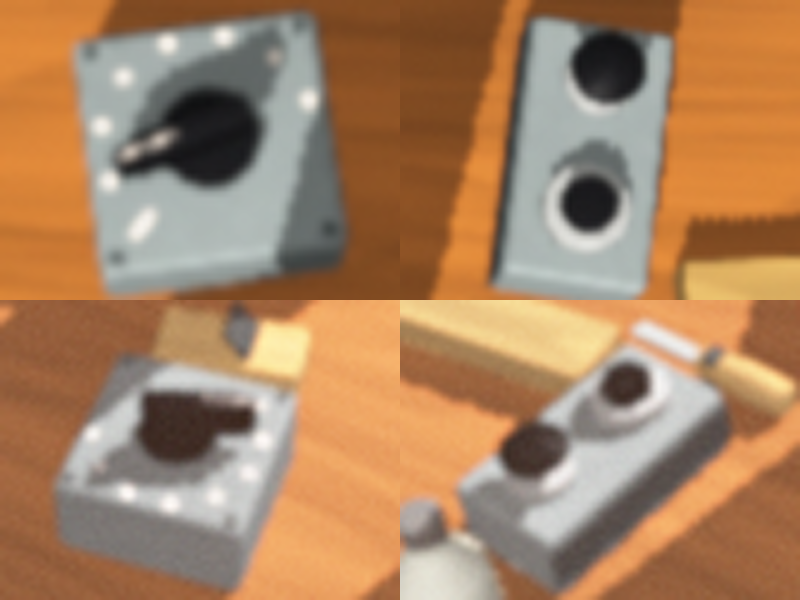

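The crop confirms it. The large grey box has its off bar at lower left of the crop and seven dots clockwise; the handle lies near the first dot. On the station, the flat black button with the white/steel collar is start (crop 590,203 → px ~(498−374…)), and the mushroom is the upper one. Next I'll compute the positions.

Run:
```python
from h import *
C=lambda x,y,x0,y0,s:(x0+(x+.5)/s-.5,y0+(y+.5)/s-.5)
s1=400/68; s2=400/84
dots=np.array([onz('top',*C(*p,280,166,s1),.055) for p in [(110,180),(102,126),(122,77),(167,44),(224,37),(274,55),(310,100)]])
bar=onz('top',*C(142,225,280,166,s1),.055)
A=np.c_[2*dots,np.ones(7)];k=np.linalg.lstsq(A,(dots**2).sum(1),rcond=None)[0];c=k[:2]
print('centre',c,'R',np.sqrt(k[2]+c@c))
ang=np.degrees(np.arctan2(*(dots-c).T[::-1]));print('dots',ang, 'bar',np.degrees(np.arctan2(*(bar-c)[::-1])))
print('tip', *[ (np.linalg.norm(t-c),np.degrees(np.arctan2(*(t-c)[::-1]))) for t in [onz('top',*C(122,160,280,166,s1),.089),onz('top',*C(178,134,280,166,s1),.089)]])
print('corners',[onz('top',*C(*p,280,166,s1),.055).round(4) for p in[(78,40),(308,13),(343,240),(106,268)]])
st=onz('top',*C(590,203,374+0,146,1e9),.072)
for n,p,z in[('start',(190,203),.072),('collar',(187,208),.062),('stop',(208,67),.085)]:print(n,onz('top',*C(*p,374,146,s2),z))
# scene cross-check
sc=400/80
for n,p,z in[('start',(625-400,383-300),.072),('stop',(535-400,449-300),.085)]:print('scene',n,onz('scene',*C(*p,195,185,sc),z))
print('scene white line',[onz('scene',*C(*p,280,205,sc),.089) for p in [(200,100),(250,103)]])
g=lambda u,v,z=.05:onz('top',u,v,z).round(3)
print('timer',g(242,194),'gauge?',g(321,231),g(251,237),'mallet head',g(247,148),'glue',g(410,112,.13),'stone',g(336,118,.03),'chisel',g(389,221,.02),g(433,226,.02),'blank',g(434,210,.026))
```

```text
centre [5.47007726e-01 3.71064214e-04] R 0.04779541732137931
dots [115.68341731  85.54498879  56.54467669  26.24261358  -4.98349866
 -33.80293191 -65.38297643] bar 145.42232538528552
tip (np.float64(0.04121307272138237), np.float64(118.64302205366981)) (np.float64(0.01479499269565492), np.float64(119.13088190484696))
corners [array([0.5897, 0.0611]), array([ 0.6071, -0.0407]), array([ 0.5042, -0.0601]), array([0.4869, 0.0427])]
start [ 0.55697919 -0.25054983]
collar [ 0.5568369  -0.25115654]
stop [ 0.62943126 -0.25732554]
scene start [ 0.56173347 -0.24789546]
scene stop [ 0.63838808 -0.25099739]
scene white line [array([0.54172356, 0.01383652]), array([0.53052023, 0.03891363])]
timer [0.527 0.19 ] gauge? [ 0.439 -0.02 ] [0.415 0.157] mallet head [0.653 0.187] glue [ 0.738 -0.229] stone [ 0.759 -0.047] chisel [ 0.479 -0.198] [ 0.471 -0.313] blank [ 0.513 -0.315]
```

Axis is about (0.547, 0.000), box yaw about 10.5°. The handle is at 116°, which is dot 1, so it needs four clicks clockwise to about −4.5°. Now the transit with the fingers closing.

Request:
play_rows(motion=[-3.6,3.8,0,0,9,-3.6,3.8,0,0,6,-3.6,3.8,0,0,3,-3.6,3.8,0,0,0,-3.6,3.8,0,0,0,-3.6,3.8,0,0,0,-3.6,3.8,0,0,0,-3.6,3.8,0,0,0,-3.6,3.8,0,0,0,-3.6,3.8,0,0,0,-3.6,3.8,0,0,0,-3.6,3.8,0,0,0])

```text
time_s: 1.6
eef_pos: [0.5051, 0.0216, 0.2143]
orientation: [0.833, 0.553, -0.0, -0.0]
wrist_force: [0.4, 1.3, -0.6]
finger_gap: 0.0002
```

Request:
play_rows(motion=[0,0,0,1.4,0,0,0,0,1.4,0,0,0,0,1.4,0,0,0,0,1.4,0,0,0,0,1.3,0,0,0,2,0,0,0,0,2,0,0,0,0,0,0,0])

```text
time_s: 2.6
eef_pos: [0.5027, 0.0234, 0.1709]
orientation: [0.975, 0.223, -0.003, -0.001]
wrist_force: [0.1, -0.2, -0.8]
finger_gap: 0.0002
```

```bash
cat >> h.py <<'E'
def tool(tx=None,ty=None,tz=None):
    from scipy.spatial.transform import Rotation as R
    o=ctrl.get_obs(); M=R.from_quat(o['orientation']).as_matrix(); p=o['eef_pos']
    print('t',o['time_s'],'p',p.round(4),'yawx',np.degrees(np.arctan2(M[1,0],M[0,0])).round(1),'z',M[:,2].round(3),'F',o['wrist_force'].round(2),'gap',round(o['finger_gap'],4),'q6',o['joint_positions'][[0,5]].round(2))
    if tx is not None: print('shift cm',(M.T@(np.array([tx,ty,tz])-p)*100).round(2))
E
python3 -c "
from h import *
tool(.5035,.0173,.07)"
```

```text
t 2.6 p [0.5027 0.0234 0.1709] yawx 25.8 z [-0.006  0.    -1.   ] F [ 0.11 -0.2  -0.79] gap 0.0002 q6 [-0.06 -0.51]
shift cm [-0.14  0.62 10.09]
```

Request:
play_rows(motion=[-0.3,0.3,2,0,0,0,0.3,2.5,0,0,0,0,2.5,0,0,0,0,2,0,0,0,0,1,0,0,0,0,0,0,0])

```text
time_s: 3.35
eef_pos: [0.5043, 0.0165, 0.0738]
orientation: [0.975, 0.222, -0.001, -0.0]
wrist_force: [-0.7, -0.3, -0.1]
finger_gap: 0.0003
```

Run:
```python
from h import *
tool(.5035,.0173,.07)
a=snap('top','t2.png');b=snap('scene','s2.png')
r=lambda i,x,y,w,h:cv2.resize(i[y:y+h,x:x+w],(400,300),interpolation=cv2.INTER_CUBIC)
cv2.imwrite('pics/crop2.png',np.hstack([r(a,270,156,88,66),r(b,270,190,100,75)]))
```

```text
t 3.35 p [0.5043 0.0165 0.0738] yawx 25.7 z [-0.002  0.    -1.   ] F [-0.7  -0.28 -0.14] gap 0.0003 q6 [-0.07 -0.52]
shift cm [-0.03 -0.1   0.38]
```

View pics/crop2.png

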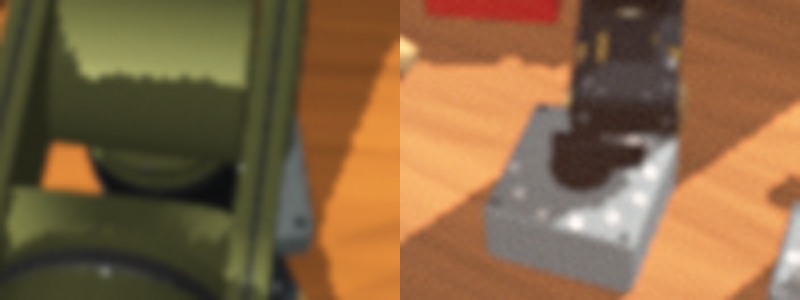

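The scene view shows the fingertip just behind the handle (about 615,120 in the crop), clear of it. I'll lower slightly and approach until contact.

Request:
play_rows(motion=[0.3,-0.1,0.3,0,0,0.3,0,0,0,0,0.2,0,0,0,0,0.2,0,0,0,0,0.1,0,0,0,0,0.1,0,0,0,0,0,0,0,0,0])

```text
time_s: 4.32
eef_pos: [0.5152, 0.0227, 0.0716]
orientation: [0.975, 0.222, -0.0, 0.0]
wrist_force: [-0.4, -0.5, 0.1]
finger_gap: 0.0005
```

```bash
python3 -c "
from h import *
tool()"
```

```text
t 4.325 p [0.5152 0.0227 0.0716] yawx 25.7 z [ 0. -0. -1.] F [-0.4  -0.48  0.12] gap 0.0005 q6 [-0.06 -0.51]
```

Request:
play_rows(motion=[0.18,-0.1,0,0.5,0,0.18,-0.1,0,0.5,0,0.18,-0.1,0,0.5,0,0.18,-0.1,0,0.5,0])

```text
time_s: 4.82
eef_pos: [0.5196, 0.0283, 0.0715]
orientation: [0.993, 0.119, -0.001, 0.001]
wrist_force: [-2.0, -2.9, 1.5]
finger_gap: 0.0004
```

Request:
play_rows(motion=[0.18,-0.1,0,0.5,0,0.18,-0.1,0,0.5,0,0.18,-0.1,0,0.5,0,0.18,-0.1,0,0.5,0])

```text
time_s: 5.32
eef_pos: [0.5266, 0.034, 0.0714]
orientation: [1.0, 0.014, -0.0, 0.0]
wrist_force: [-0.2, 0.4, 0.0]
finger_gap: 0.0003
```

```bash
cat >> h.py <<'E'
def rel(a0):
    # finger pose about the axis; a = handle angle the finger side corresponds to
    p=ctrl.get_obs()['eef_pos'][:2]-[.547,.0004]; a=np.radians(a0); u=np.array([np.cos(a),np.sin(a)]);v=np.array([-u[1],u[0]])
    print('r',p@u,'d',p@v)
E
python3 - <<'E'
from h import *
tool();rel(91.5)
b=snap('scene','s3.png')
cv2.imwrite('pics/crop3.png',cv2.resize(b[190:265,270:370],(600,450),interpolation=cv2.INTER_CUBIC))
E
```

```text
t 5.325 p [0.5266 0.034  0.0714] yawx 1.6 z [-0.001 -0.    -1.   ] F [-0.21  0.45  0.02] gap 0.0003 q6 [-0.04 -0.06]
r 0.034099343167291754 d 0.01954205896329184
```

View pics/crop3.png

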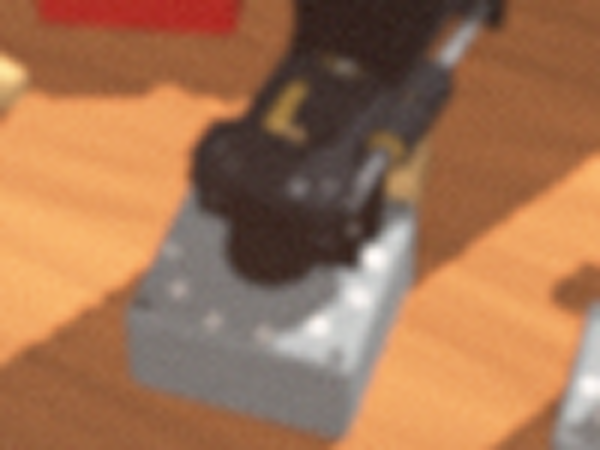

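The force fell to zero at 24°, so the handle has snapped to dot 2. Pushing on.

Request:
play_rows(motion=[0.18,-0.1,0,0.5,0,0.18,-0.1,0,0.5,0,0.18,-0.1,0,0.5,0,0.18,-0.1,0,0.5,0,0.18,-0.1,0,0.5,0,0.18,-0.1,0,0.5,0])

```text
time_s: 6.12
eef_pos: [0.5369, 0.0388, 0.0714]
orientation: [0.99, -0.142, -0.002, 0.0]
wrist_force: [-4.5, -0.7, 2.4]
finger_gap: 0.0004
```

Request:
play_rows(motion=[0.18,-0.1,0,0.5,0,0.18,-0.1,0,0.5,0,0.18,-0.1,0,0.5,0])

```text
time_s: 6.5
eef_pos: [0.5436, 0.0399, 0.0714]
orientation: [0.976, -0.22, -0.001, 0.0]
wrist_force: [-1.6, -0.6, 0.1]
finger_gap: 0.0003
```

```bash
python3 -c "
from h import *
tool();rel(64.5)"
```

```text
t 6.5 p [0.5436 0.0399 0.0714] yawx -25.4 z [-0.002 -0.    -1.   ] F [-1.63 -0.58  0.12] gap 0.0003 q6 [-0.03  0.42]
r 0.03417878532854367 d 0.020107562961415557
```

Request:
play_rows(motion=[0.18,-0.1,0,0.5,0,0.18,-0.1,0,0.5,0,0.18,-0.1,0,0.5,0,0.18,-0.1,0,0.5,0,0.18,-0.1,0,0.5,0,0.18,-0.1,0,0.5,0,0.18,-0.1,0,0.5,0])

```text
time_s: 7.38
eef_pos: [0.5575, 0.0391, 0.0714]
orientation: [0.919, -0.394, -0.002, 0.0]
wrist_force: [-3.3, 2.6, 1.1]
finger_gap: 0.0003
```

Request:
play_rows(motion=[0.18,-0.1,0,0.5,0,0.18,-0.1,0,0.5,0,0.18,-0.1,0,0.5,0])

```text
time_s: 7.75
eef_pos: [0.5637, 0.0368, 0.0713]
orientation: [0.886, -0.465, -0.001, 0.0]
wrist_force: [-0.8, 0.5, 0.8]
finger_gap: 0.0009
```

```bash
python3 -c "
from h import *
tool();rel(34.5)"
```

```text
t 7.75 p [0.5637 0.0368 0.0713] yawx -55.4 z [-0.002  0.001 -1.   ] F [-0.85  0.53  0.8 ] gap 0.0009 q6 [-0.03  0.94]
r 0.03438083167521718 d 0.020543235073734227
```

Request:
play_rows(motion=[0.18,-0.1,0,0.5,0,0.18,-0.1,0,0.5,0,0.18,-0.1,0,0.5,0,0.18,-0.1,0,0.5,0,0.18,-0.1,0,0.5,0,0.18,-0.1,0,0.5,0,0.18,-0.1,0,0.5,0])

```text
time_s: 8.62
eef_pos: [0.5755, 0.0288, 0.0715]
orientation: [0.786, -0.618, -0.001, -0.0]
wrist_force: [-2.1, 3.3, 1.1]
finger_gap: 0.0003
```

Request:
play_rows(motion=[0.18,-0.1,0,0.5,0,0.18,-0.1,0,0.5,0,0.18,-0.1,0,0.5,0])

```text
time_s: 9.0
eef_pos: [0.5794, 0.0242, 0.0715]
orientation: [0.735, -0.678, -0.001, -0.0]
wrist_force: [-1.5, 2.1, 0.7]
finger_gap: 0.0006
```

```bash
python3 -c "
from h import *
tool();rel(4.5)"
```

```text
t 9.0 p [0.5794 0.0242 0.0715] yawx -85.4 z [-0.001  0.001 -1.   ] F [-1.49  2.09  0.7 ] gap 0.0006 q6 [-0.05  1.44]
r 0.03420832479586734 d 0.021159378945250523
```

Request:
play_rows(motion=[0,0,0,0,0,0,0,0,0,0])

```text
time_s: 9.25
eef_pos: [0.5797, 0.0237, 0.0715]
orientation: [0.736, -0.677, -0.0, 0.0]
wrist_force: [-0.5, 1.7, 0.9]
finger_gap: 0.0004
```

Request:
play_rows(motion=[0.18,-0.1,0,0.5,0,0,0,0,0,0])

```text
time_s: 9.5
eef_pos: [0.5812, 0.0217, 0.0716]
orientation: [0.718, -0.696, 0.0, 0.0]
wrist_force: [-0.7, 0.6, -0.8]
finger_gap: 0.0005
```

The force dropped, so it has snapped to dot 5. I'll back off, rise and go toward the station.

Request:
play_rows(motion=[-0.8,0,0,0,0,-1.2,0,0,0,0,0,0,-3,0,0,0,0,-4,0,0,0,0,-3,0,0,4,0,0,0,0,5,0,0,0,0,5,0,0,0,0,5,0,0,0,0,5,0,0,0,0,5,0,0,0,0,0,0,0,0,0])

```text
time_s: 11.0
eef_pos: [0.5892, -0.2505, 0.1717]
orientation: [0.716, -0.698, 0.0, 0.0]
wrist_force: [-0.6, 0.5, -0.7]
finger_gap: 0.0006
```

Run:
```python
from h import *
tool(.558,-.2497,.09)
a=snap('top','t4.png');b=snap('scene','s4.png')
r=lambda i,x,y,w,h:cv2.resize(i[y:y+h,x:x+w],(400,300),interpolation=cv2.INTER_CUBIC)
cv2.imwrite('pics/crop4.png',np.hstack([r(a,280,166,68,51),r(b,270,190,100,75)]))
```

```text
t 11.0 p [ 0.5892 -0.2505  0.1717] yawx -88.5 z [ 0.    -0.001 -1.   ] F [-0.6   0.55 -0.66] gap 0.0006 q6 [-0.49  1.06]
shift cm [-0.16  3.12  8.17]
```

View pics/crop4.png

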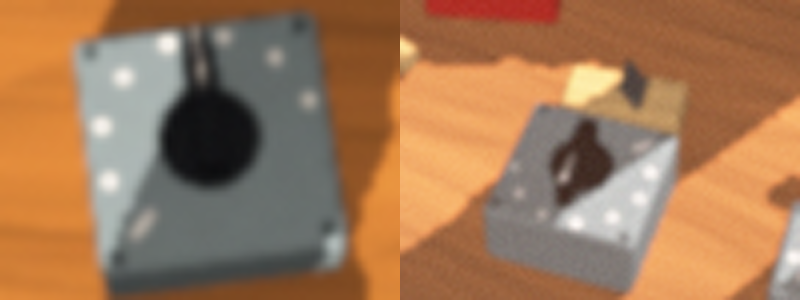

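Run:
```python
from h import *
s=400/68
a=cv2.imread('pics/t4.png')
P=[onz('top',280+(x+.5)/s-.5,166+(y+.5)/s-.5,.089) for x,y in[(203,75),(196,28)]]
c=np.array([.547,.0004]);
for p in P: print(p,np.linalg.norm(p-c),np.degrees(np.arctan2(*(p-c)[::-1])))
for n in(3,4,5,6):
    t=np.radians(145.5-30*n);q=pix('top',[c[0]+.04*np.cos(t),c[1]+.04*np.sin(t),.089]);print(n,(q-[280,166])*s,end=' ')
    q=pix('scene',[c[0]+.04*np.cos(t),c[1]+.04*np.sin(t),.089]);print((q-[270,190])*4+[400,0])
```

```text
[0.56644152 0.00391236] 0.019756243692182946 10.240749416833477
[0.58730964 0.00795912] 0.04101227918097919 10.621109387000665
3 [132.4658637   62.23462966] [603.52915378 176.29318291]
4 [170.67595885  33.89464833] [573.18150539 181.15179995]
5 [218.29281556  27.64891991] [544.10131965 173.75539254]
6 [262.81629729  45.09526007] [524.51801166 156.35562841]
```

The measured white line is at about 10.5°. That is exactly midway between dots 4 and 5, so the handle has hung on the detent crest. I need to go back and push about 6 mm further.

Request:
play_rows(motion=[-4.5,0,0,0,0,-5,0,0,0,0,-5,0,0,0,0,-5,0,0,0,0,-5,0,0,0,0,-5,0,0,0,0,-1,0,0,0,0,0,0,3,0,0,0,0,4,0,0,0,0,2,0,0,0,0,1,0,0,0,0,0,0,0])

```text
time_s: 12.6
eef_pos: [0.5802, 0.0568, 0.0717]
orientation: [0.717, -0.697, -0.0, 0.0]
wrist_force: [0.9, -0.4, -0.0]
finger_gap: 0.0007
```

```bash
python3 -c "
from h import *
tool(.5812,.0217,.0716);rel(1.5)"
```

```text
t 12.6 p [0.5802 0.0568 0.0717] yawx -88.3 z [-0. -0. -1.] F [ 0.92 -0.4  -0.03] gap 0.0007 q6 [0.01 1.55]
shift cm [3.51 0.   0.01]
r 0.034677769717356054 d 0.05547109108068511
```

Request:
play_rows(motion=[1.0,0,0,0,0,1.0,0,0,0,0,0.8,0,0,0,0,0.3,0,0,0,0,0.2,0,0,0,0,0.2,0,0,0,0,0,0,0,0,0])

```text
time_s: 13.48
eef_pos: [0.5811, 0.0219, 0.0716]
orientation: [0.717, -0.697, -0.0, -0.0]
wrist_force: [0.0, -0.3, 1.0]
finger_gap: 0.0003
```

Request:
play_rows(motion=[0.15,0,0,0,0,0,0,0,0,0])

```text
time_s: 13.72
eef_pos: [0.5813, 0.0204, 0.0717]
orientation: [0.718, -0.697, 0.0, -0.0]
wrist_force: [0.7, 0.7, -0.7]
finger_gap: 0.0002
```

Request:
play_rows(motion=[0.15,0,0,0,0,0,0,0,0,0])

```text
time_s: 13.98
eef_pos: [0.5812, 0.0187, 0.0716]
orientation: [0.717, -0.697, 0.0, 0.0]
wrist_force: [-0.2, -0.2, -1.0]
finger_gap: 0.0005
```

Request:
play_rows(motion=[0.15,0,0,0,0,0,0,0,0,0])

```text
time_s: 14.22
eef_pos: [0.5813, 0.0172, 0.0716]
orientation: [0.717, -0.697, 0.0, 0.0]
wrist_force: [0.2, 1.0, 0.1]
finger_gap: 0.0004
```

Request:
play_rows(motion=[0.1,0,0,0,0,0,0,0,0,0,-0.8,0,0,0,0,-1.2,0,-2,0,0,0,0,-4,0,0,0,0,-4,0,0,5,0,0,0,0,5,0,0,0,0,5,0,0,0,0,5,0,0,0,0,5,0,0,0,0,0,0,0,0,0])

```text
time_s: 15.72
eef_pos: [0.5886, -0.216, 0.1734]
orientation: [0.716, -0.698, 0.001, -0.0]
wrist_force: [-0.6, 0.7, 0.2]
finger_gap: 0.0003
```

Run:
```python
from h import *
tool(.558,-.2497,.09)
a=snap('top','t5.png');b=snap('scene','s5.png')
r=lambda i,x,y,w,h:cv2.resize(i[y:y+h,x:x+w],(400,300),interpolation=cv2.INTER_CUBIC)
cv2.imwrite('pics/crop5.png',np.hstack([r(a,280,166,68,51),r(b,270,190,100,75)]))
```

```text
t 15.725 p [ 0.5886 -0.216   0.1734] yawx -88.5 z [ 0.002 -0.001 -1.   ] F [-0.6   0.71  0.18] gap 0.0003 q6 [-0.44  1.11]
shift cm [3.28 3.17 8.34]
```

View pics/crop5.png

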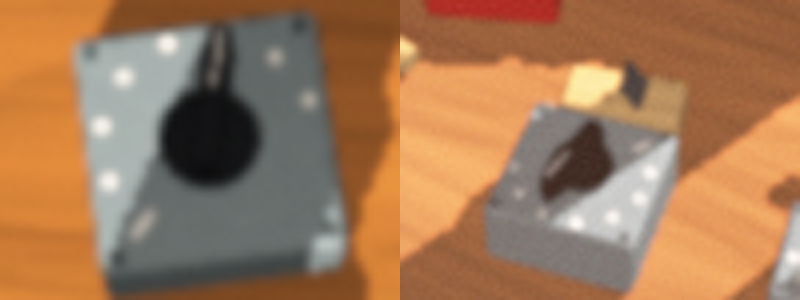

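Run:
```python
from h import *
s=400/68;c=np.array([.547,.0004])
g=cv2.cvtColor(cv2.imread('pics/t5.png'),cv2.COLOR_BGR2GRAY)[166:217,280:348].astype(float)
for y in range(4,14):
    row=g[y,32:42]; print(y,row.astype(int))
for x,y in[(214,78),(219,30)]:
    p=onz('top',280+(x+.5)/s-.5,166+(y+.5)/s-.5,.089);print(np.linalg.norm(p-c),np.degrees(np.arctan2(*(p-c)[::-1])))
P=[onz('top',280+(x+.5)/s-.5,166+(y+.5)/s-.5,.089) for x,y in[(214,78),(219,30)]];d=P[1]-P[0];print('dir',np.degrees(np.arctan2(d[1],d[0])))
```

```text
4 [113 114 108  91  71  70  71  82  95  95]
5 [151 149 130  92  78  83  67  74  95 101]
6 [169 162 132  87  84  93  64  68  94 101]
7 [170 153 111  69  83  93  60  64  91 100]
8 [166 138  86  54  83  94  57  59  87  99]
9 [157 119  67  51  83  91  54  53  83  99]
10 [145  99  54  51  77  79  47  54  83  99]
11 [128  87  50  57  75  63  40  59  88 100]
12 [115  80  52  71  85  58  37  63  92 100]
13 [110  76  51  74  86  53  36  66  93 101]
0.01837335170938096 -3.9638032461994652
0.039953267891431325 -3.429057662028768
dir -2.9738031137459946
```

The handle measures about −3.5° against −4.5° for dot 5, so it rests on dot 5 within tolerance. Now the start button.

Request:
play_rows(motion=[1.6,1.6,1,0,0,1.7,1.6,2,0,0,0,0,3,0,0,0,0,2,0,0,0,0,0.8,0,0,0,0,0,0,0])

```text
time_s: 16.58
eef_pos: [0.5568, -0.2473, 0.083]
orientation: [0.718, -0.696, -0.001, 0.0]
wrist_force: [0.5, -0.8, 0.7]
finger_gap: 0.0005
```

Run:
```python
from h import *
tool(.558,-.2497,.072)
b=snap('scene','s6.png')
cv2.imwrite('pics/crop6.png',cv2.resize(b[170:245,185:285],(600,450),interpolation=cv2.INTER_CUBIC))
```

```text
t 16.575 p [ 0.5568 -0.2473  0.083 ] yawx -88.3 z [-0.001  0.001 -1.   ] F [ 0.53 -0.79  0.67] gap 0.0005 q6 [-0.51  1.03]
shift cm [ 0.25 -0.12  1.1 ]
```

View pics/crop6.png

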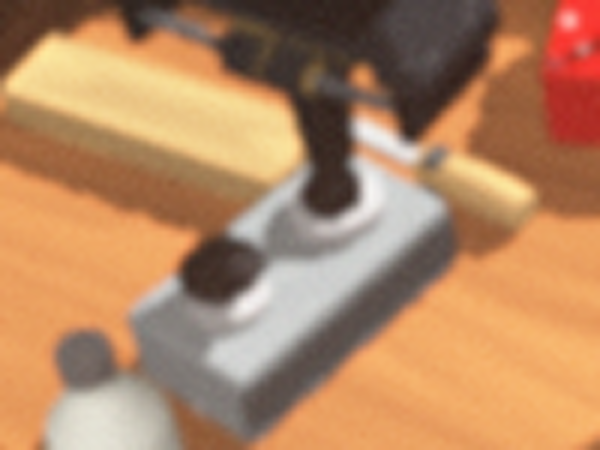

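The fingertip (325,165) stands over the flat start button (332,190), clear of the mushroom. A small correction, then the press.

Request:
play_rows(motion=[0.2,-0.1,0.8,0,0,0,0,0.3,0,0,0,0,0.2,0,0,0,0,0.2,0,0,0,0,0,0,0])

```text
time_s: 17.25
eef_pos: [0.5584, -0.2496, 0.0691]
orientation: [0.717, -0.697, 0.0, -0.0]
wrist_force: [-1.5, -0.1, 3.8]
finger_gap: 0.0004
```

Request:
play_rows(motion=[0,0,0.2,0,0,0,0,0,0,0])

```text
time_s: 17.5
eef_pos: [0.5584, -0.2496, 0.067]
orientation: [0.717, -0.697, 0.0, -0.0]
wrist_force: [-0.3, -0.2, 4.2]
finger_gap: 0.0004
```

Request:
play_rows(motion=[0,0,0.1,0,0,0,0,0.1,0,0,0,0,0,0,0])

```text
time_s: 17.88
eef_pos: [0.5585, -0.2496, 0.0662]
orientation: [0.717, -0.697, 0.0, -0.0]
wrist_force: [-3.7, 1.4, 10.9]
finger_gap: 0.0006
```

Bottomed out: z stopped at 66 mm with the force rising to 11 N. Releasing straight up.

Request:
play_rows(motion=[0,0,-0.4,0,0,0,0,-1,0,0,0,0,-3,0,0,0,0,-4,0,0,0,0,-3,0,0,0,0,0,0,0,0,0,0,0,0,0,0,0,0,0])

```text
time_s: 18.88
eef_pos: [0.5571, -0.2489, 0.1762]
orientation: [0.717, -0.697, -0.002, 0.001]
wrist_force: [0.3, 0.4, -1.7]
finger_gap: 0.0008
```

Run:
```python
from h import *
tool()
a=snap('top','t7.png');b=snap('scene','s7.png')
r=lambda i,x,y,w,h:cv2.resize(i[y:y+h,x:x+w],(400,300),interpolation=cv2.INTER_CUBIC)
cv2.imwrite('pics/crop7.png',np.vstack([np.hstack([r(a,280,166,68,51),r(b,185,170,100,75)]),np.hstack([r(a,200,60,320,240),r(b,180,140,280,210)])]))
```

```text
t 18.875 p [ 0.5571 -0.2489  0.1762] yawx -88.3 z [-0.003  0.002 -1.   ] F [ 0.25  0.41 -1.65] gap 0.0008 q6 [-0.51  1.03]
```

View pics/crop7.png

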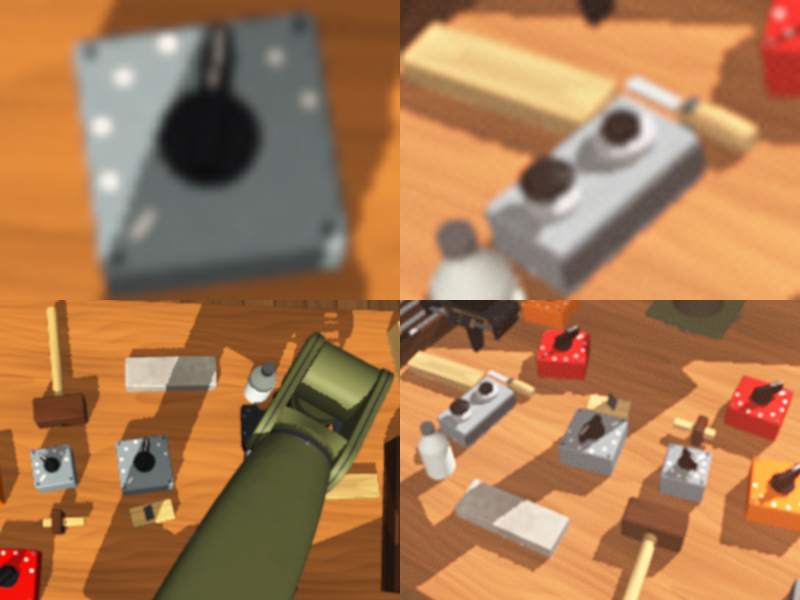

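The speed handle points at dot 5 (tip ~219,30 in the top-left crop) and the start button is up (622,130). The timer and bystanders look unmoved, and the arm is clear. Handing in.

```bash
python3 -c "
from plant import ctrl
print(ctrl.finish_job())"
```

```text
the job is handed in; nothing more can be done
None
```

I pushed the speed handle from dot 1 to dot 5 with the closed fingertips, then pressed the start button fully down and let it go. The job was handed in at about 19 s; no verdict was reported.

- **Handle:** my first pass left it hanging midway between dots 4 and 5. The drop in force had looked like a click, but a picture showed the handle at about 10.5°. I went back and pushed a few millimetres further. It then measured about −3.5° against −4.5° for dot 5, inside the allowed 6.9°. The push forces I read at the ends of moves stayed under about 6 N.
- **Start button:** the fingertip stopped at 66 mm with 11 N, which is the full 6 mm of travel. After release the button looks up again in the scene picture.
- **Everything else:** in the last pictures the timer, the stop button and the loose things look unmoved; I judged this by eye and did not measure it. The arm was about 10 cm above the station, touching nothing.

One disagreement remains: the top and scene views placed the start button about 5 mm apart. I used a point between them, and the fingertip pressed within the cap.

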